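# Put the stray bottle away in the interlocked drawer chest

## Task

A tall white bottle has been left standing in the open shallow lower drawer of the grey bench chest, which cannot be shut on it: put the bottle away, standing in the empty cell of the deep upper drawer, and leave both drawers fully shut. The chest is interlocked, so only one drawer can be open at a time and the upper one stays locked until the lower one is fully shut. Set the bottle down and shut it in gently so that it never tips, and leave the brown bottle and the beaker where they stand.

Things in the scene. Friction and masses are not known exactly. Their poses are not given: they have to be found in the camera images.
- bottle_mid (a point): Centre of the bottle to put away: white, upright, round, body 42 mm across up to 90 mm above its base, then a shoulder and a 26 mm red cap, 125 mm tall in all, 0.10 to 0.20 kg, loose. The point is on its axis, 62.5 mm above its base; z runs up the bottle. Its base stands on the floor of the open lower drawer at the start
- chest_front (a point): Middle of the lower front edge of the grey bench chest's carcass, on the worktop. The chest is fixed, 200 deep, 190 wide, 214 mm tall; axes: x runs from the front into the chest (the front faces -x), y to the left along the front, z up. Shallow lower drawer, deep upper drawer directly above it; both slide out to -x. A flat calculator lies on the rear half of its top, up to 228 mm; a 256 mm tall carton stands beside its left side, behind the front
- lower_drawer (a joint): Lower drawer: m pulled out of the chest towards its -x; 0 = fully shut, stop at 0.155. About 2 N of friction, no spring, stays where left. Inner floor 16 mm above the worktop, side walls up to 50 mm. The front panel is 14 mm thick, 188 wide, from 10 to 58 mm high; its outer face is 14 mm in front of the carcass when shut. Hand tools lie in its rear half
- lower_handle (a point): Middle of the lower drawer's bar handle, moves with the drawer: bar 11 mm thick, 100 mm long along the chest's y, 35 mm in front of the panel's outer face and 32 mm above the worktop
- upper_drawer (a joint): Upper drawer: m pulled out towards the chest's -x; 0 = fully shut, stop at 0.155, shut at the start. About 2 N of friction, no spring; the bottle can topple in it if it is jerked. Held within 4 mm of shut by the interlock pin while the lower drawer is more than about 11 mm open (the pin holds the lower drawer likewise while this one is open). Front panel as the lower one's but from 61 to 205 mm high; side walls only to 112 mm, so an open drawer is open above
- upper_handle (a point): Middle of the upper drawer's bar handle, moves with the drawer: bar 11 mm thick, 100 mm long along the chest's y, 35 mm in front of the panel's outer face and 170 mm above the worktop (44 mm below the chest's top)
- empty_cell (a point): Floor centre of the empty cell in the upper drawer, moves with the drawer, axes as the chest's: front right cell as seen from the front, clear inside 56 mm (x) by 74 mm (y), floor 66 mm above the worktop. Thin dividers, 70 mm high behind it and 40 mm high on its +y side, drawer wall 46 mm high on its -y side, the front panel (139 mm above this floor) on its -x side. A 55 mm tall jar fills the cell on its +y side; a 50 mm jar and a 105 mm bottle stand in the rear cells
- parts_cabinet: Small blue parts cabinet left of the chest, fixed: 164 (x) by 300 (y) by 135 mm, origin at the centre of its footprint, front to -x; its lower middle bin (94 mm wide) stands out of the front by about 35 mm. The front edge of a wall shelf passes over the bench 0.57 m up, from near (x 0.57, y 0.37) to (x 0.80, y -0.50) m: keep the wrist in front of it or low
- amber_bottle_mid (a point): Centre of a loose brown bottle with blue cap, 62 mm across, 135 tall, on the worktop beside the drawers' path; leave it
- beaker_mid (a point): Centre of a loose empty beaker, 54 mm across, 70 tall, on the worktop near the parts cabinet; leave it. Other low bench things (timer, hand-held meter, tape roll, book) lie nearer the robot, all within 0.44 m of its base axis

How it is judged:
By the outcome, as a careful person would: the job done as asked, in the order asked, and still so for the second after the job is handed in, with the robot touching nothing.
It also fails if it takes over 72 s, if anything falls off the work surface, if the arm or the gripper's body presses on something with over 40 N, if the wrist force passes 120 N, or if a joint passes its speed limit or range.

## Robot

A 7-joint arm with a two-finger parallel gripper is mounted at the origin on the work surface; the furniture and walls round the work are solid. World frame = base frame: x ahead of the robot, y to its left, z up, the work surface at z = 0. Lengths are in mm, angles in rad, forces in N, time in s.
With the tool pointing down it reaches from about 400 to 875 mm from the base axis. Payload 4.4 kg.
Tool frame: the origin (TCP) lies between the finger pads; the fingertips stand tcp_to_tips ahead of it and the grasp point (between the pads) lies 11 mm behind it (tcp_to_tips is the distance from the TCP to the fingertips, in mm); z points along the fingers, y is the line along which they close (so a half turn about z gives the same grasp; the last joint's range is limited). The gripper opens to 85 mm and grips with 20 to 120 N. Pads are 22 mm wide; open, the fingers measure 114 mm over their backs; the gripper's body (76 mm by 85 mm) begins 54 mm behind the grasp point. The pads swing forward as they close: fully open they stand 13 mm farther back than shut.
Start: joints at [-1.202, 0.628, 0.038, 1.517, -0.027, 0.996, -0.02], TCP at [273.778, 589.545, 239.313] pointing down, gripper open.
Joint ranges: [-3.06, 3.06], [-0.37, 2.12], [-1.25, 1.32], [0.18, 2.47], [-1.1, 4.24], [0.23, 1.98], [-2.94, 2.94]. Speed limits (rad/s): [2.57, 2.57, 3.14, 3.14, 3.14, 3.14, 3.14].

## Interface

Orientations are given as a 3x3 rotation matrix whose columns are the frame's x, y, z axes.
In Python, from station import * gives the robot as it stands.
- The arm moves only by the tool apply_moves, never from a script. Its argument "series" is a list of rows, each an object of numbers: "x", "y", "z": the shift along the tool's x, y, z in mm; "twist": the turn about the tool's z in degrees. A call has 1 to 10 rows; each row shifts and turns the commanded pose from where the row before left it, along the tool's axes as they then stand; what a row does not reach is not made up. A row lasts 1/10 s, in which the tool goes at most 50 mm and 8.59 degrees, less where a joint would pass 70% of its speed; a pose out of reach is approached as far as the arm can. A call is refused whole if a number of a shift passes 50 or a number of a turn 8.59, either way. A call with a gripper value outside its range is refused whole. "gripper" is the opening, from -1 (shut) to 1 (fully open), set as the call begins (left out, the last holds). The fingers move at their own pace and stop on an object; "squeeze" is the grip in N (left out, the last holds). Time passes only in rows, so rows that do not move let the fingers close. It gives the time, the measured TCP pose, the force, the opening and the grip force at its end, in the units of the state.
- get_obs(): the state, without advancing time (a new reading comes with each control period).
- read_camera(name): name is "scene" or "top" or "wrist"; returns (picture, depth): 384x512x3 uint8, red, green, blue; 384x512 float32, mm along the optical axis (not along the pixel's ray), 0 where there is no reading.
- camera_model(name): a dict with "fovy" (degrees; the focal length in pixels is half the picture's height over the tangent of half this angle, whatever the lens; pixels are square), "cx", "cy" (the principal point, pixels), "k1" (the pictures are not rectified: a ray, as slopes to the right and down, at radius r is drawn at 1 + k1 r^2 times it, then the intrinsics apply), "position" and "orientation" of the camera in the world; the wrist camera has in their place "T_tool_cam" (4x4, takes a point from camera to tool coordinates, whose origin is the TCP and whose axes are the flange's). Camera axes: x right, y up, looking along -z (the intrinsics and any distortion apply to the point x, -y, -z); pixel columns grow to the right and rows downward; lengths in mm; the calibration is good to about 2 mm. A picture is of the moment at which its call begins: read the wrist's pose just before it. camera_model takes no time and is no camera call.
- hand_in(): hands the job in; it is judged then, once.
The state is a dict: "t": time; "qpos": joint angles; "qd": joint speeds; "effort": joint torques, N m; "tool_pos": TCP position; "eef_rot": TCP orientation; "ft_force": force on the tool from outside, world axes, zero at the start; "wrist_torque": the same for the moment, N m; "grip_width": finger opening in mm; "finger_force": force on a finger pad.
Only numpy, scipy, OpenCV 4.12 (cv2) and the standard library are available. Lean on these libraries where they do the work, as an engineer would, in place of code of your own. Each camera call takes 0.05 s, during which the arm holds its last target. There are 200 camera calls.

## Working session

There is one attempt and no reset: what is moved stays moved. The work goes in short steps, Python scripts to look and compute and a tool call to move; the robot and the scene stay as the last step left them, time stands still between calls to the robot, and variables do not carry over. Pictures are saved under pics/ and viewed, at most 10 in all, crops included, and the job is handed in when it is done.

Besides the shell and the picture viewer there is one more tool, called as a command line: name --argument value ..., lists and objects as JSON in quotes. apply_moves: Moves the arm, as the interface text tells. Its arguments: {"type":"object","properties":{"series":{"type":"array","items":{"type":"object","properties":{"x":{"type":"number"},"y":{"type":"number"},"z":{"type":"number"},"twist":{"type":"number"}}}},"gripper":{"type":"number"},"squeeze":{"type":"number"}},"required":["series"]}

```bash
mkdir -p pics; ls
cat > h.py <<'E'
from station import *
import numpy as np, cv2
def shot(name):
    o=get_obs(); p,d=read_camera(name); m=camera_model(name)
    if name=="wrist":
        T=np.eye(4);T[:3,:3]=o["eef_rot"];T[:3,3]=o["tool_pos"];T=T@np.array(m["T_tool_cam"])
    else:
        T=np.eye(4);T[:3,:3]=m["orientation"];T[:3,3]=m["position"]
    return p,d,m,T
def world(d,m,T):
    H,W=d.shape; f=H/2/np.tan(np.radians(m["fovy"])/2)
    K=np.array([[f,0,m["cx"]],[0,f,m["cy"]],[0,0,1.]])
    v,u=np.mgrid[:H,:W].astype(float)
    s=cv2.undistortPoints(np.stack([u,v],-1).reshape(-1,1,2),K,np.array([m["k1"],0,0,0,0.])).reshape(H,W,2)
    P=np.stack([s[...,0]*d,-s[...,1]*d,-d],-1)
    return P@T[:3,:3].T+T[:3,3]
E
python3 - <<'E'
from h import *
o=get_obs();print({k:np.round(v,3).tolist() for k,v in o.items()})
for n in["scene","top"]:
    p,d,m,T=shot(n);print(n,m);np.savez(n,p=p,W=world(d,m,T),d=d)
    cv2.imwrite(f"pics/{n}.png",cv2.resize(p[...,::-1],(768,576),interpolation=cv2.INTER_CUBIC))
import station;print([x for x in dir(station) if not x.startswith('_')])
E
```

```text
pics
{'t': 0.0, 'qpos': [-1.202, 0.629, 0.038, 1.518, -0.027, 0.996, -0.02], 'qd': [0.001, -0.0, -0.0, 0.0, -0.001, -0.001, 0.001], 'effort': [-0.001, -56.339, 1.226, -19.344, 0.011, 0.011, -0.0], 'tool_pos': [273.543, 588.956, 238.391], 'eef_rot': [[-0.907, 0.421, -0.001], [0.421, 0.907, -0.002], [-0.0, -0.002, -1.0]], 'ft_force': [-0.318, -0.909, -0.739], 'wrist_torque': [0.013, 0.041, -0.032], 'finger_force': 0.0, 'grip_width': 85.64}
scene {'fovy': 47.968501368477696, 'cx': 263.45200496308564, 'cy': 198.13124230197533, 'k1': 0.02589133689075582, 'position': array([ -29.81012743, -159.03601178, 1051.52603141]), 'orientation': array([[-0.07450917,  0.85537741, -0.51261864],
       [-0.997174  , -0.05895307,  0.04656772],
       [ 0.00961253,  0.5146397 ,  0.85735266]])}
top {'fovy': 51.78875349572132, 'cx': 255.97087777812578, 'cy': 194.10068039610414, 'k1': -0.09863603470245391, 'position': array([ 385.33807048, -246.56169975, 1013.02505567]), 'orientation': array([[ 0.0269534 ,  0.99332607, -0.11214645],
       [-0.99948079,  0.02479778, -0.02057237],
       [-0.01765409,  0.11264272,  0.99347871]])}
['Unreachable', 'camera_model', 'get_obs', 'hand_in', 'read_camera', 'tcp_to_tips']
```

View pics/scene.png

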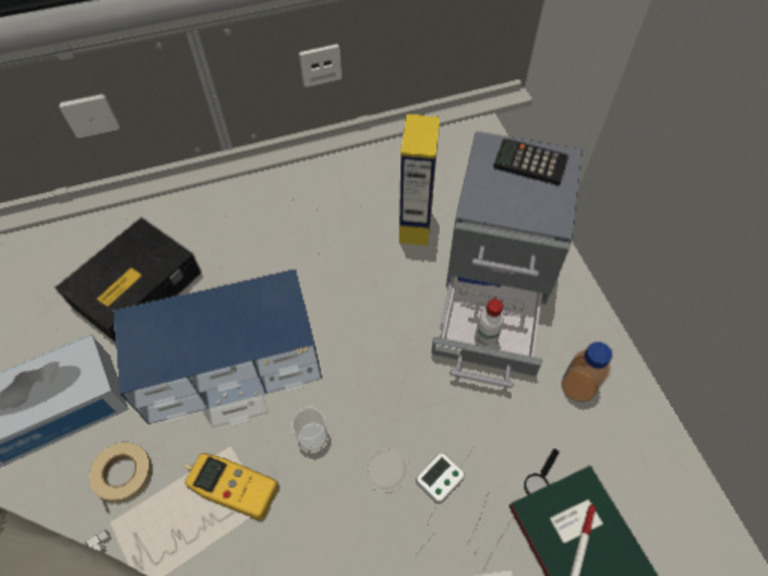

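View pics/top.png

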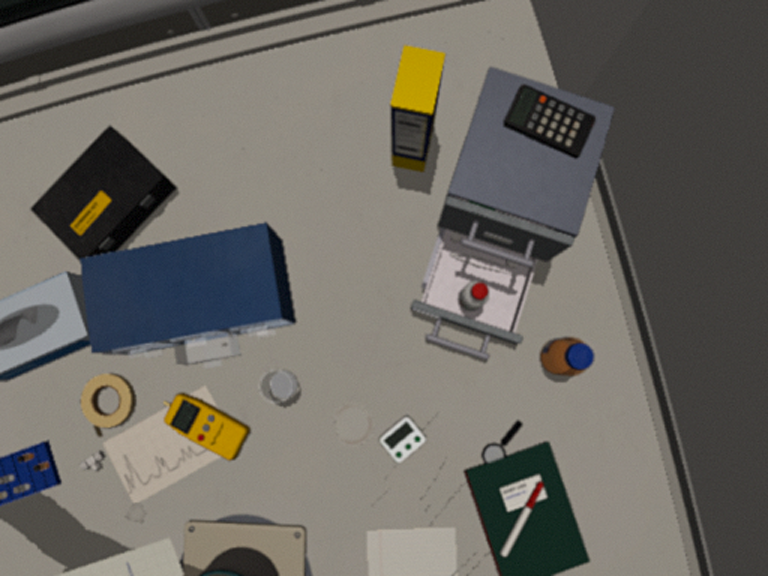

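The scene shows the lower drawer open with the white bottle near (490,318). The red cap is at (479,291) in the top view, the upper handle at about (485,250), the lower handle at about (458,345), and the amber bottle to the right. Next I'll measure them.

Run:
```python
from h import *
for n in["scene","top"]:
    z=np.load(n+".npz");W=z["W"];p=z["p"].astype(int);d=z["d"]
    print(n)
    ok=(d>0)&(W[...,0]>350)&(W[...,1]<-150)
    top=ok&(abs(W[...,2]-214)<5)
    P=W[top][:,:2].astype(np.float32);print("top",len(P),np.median(W[top][:,2]))
    r=cv2.minAreaRect(P);print(r);print(cv2.boxPoints(r).round(1).tolist())
    red=ok&(p[...,0]>130)&(p[...,1]<60)&(p[...,2]<60)&(W[...,2]>100)
    Q=W[red];print("cap",len(Q),Q.mean(0).round(1),np.median(Q,0).round(1),Q.min(0).round(1),Q.max(0).round(1))
    T=Q[Q[:,2]>Q[:,2].max()-4];print("captop",len(T),((T.max(0)+T.min(0))/2).round(1),T.mean(0).round(1))
    bl=ok&(p[...,2]>90)&(p[...,0]<50)&(p[...,1]<90)&(W[...,2]>100)&(W[...,2]<160)&(W[...,1]<-300)
    Q=W[bl];T=Q[Q[:,2]>125];print("amber",len(T),((T.max(0)+T.min(0))/2).round(1))
    for a in [(458,345),(485,250),(434,338),(490,355)]:
        u,v=int(a[0]/1.5),int(a[1]/1.5)
        print(a,W[v,u].round(1)) if n=="top" else 0
```

```text
scene
top 4318 214.45255151729498
((873.5122680664062, -572.104248046875), (563.5357666015625, 734.58984375), 15.18873405456543)
[[505.3999938964844, -291.5], [697.7999877929688, -1000.4000244140625], [1241.699951171875, -852.7000122070312], [1049.199951171875, -143.8000030517578]]
cap 50 [ 489.4 -369.3  141. ] [ 489.4 -368.9  141. ] [ 479.2 -379.9  137.9] [ 499.7 -360.   145.9]
captop 12 [ 489.2 -370.1  143.9] [ 490.2 -372.2  143.2]
amber 154 [ 395.2 -520.8  135.1]
top
top 6420 213.81887333718112
((699.49365234375, -381.4744873046875), (299.94439697265625, 202.52572631835938), 72.1346206665039)
[[557.0999755859375, -493.1000061035156], [749.9000244140625, -555.2999877929688], [841.9000244140625, -269.79998779296875], [649.0999755859375, -207.6999969482422]]
cap 60 [ 520.  -377.4  150.5] [ 489.9 -368.7  141. ] [ 480.8 -448.8  136.7] [ 755.8 -361.3  228.7]
captop 7 [ 752.2 -445.4  227. ] [ 752.3 -445.4  226.9]
amber 203 [ 395.8 -521.1  135.1]
(458, 345) [ 409.7 -349.4   36.2]
(485, 250) [ 544.1 -371.5  176.2]
(434, 338) [ 421.1 -309.9   34.8]
(490, 355) [ 396.6 -406.7    2. ]
```

Run:
```python
from h import *
for n in["scene","top"]:
    z=np.load(n+".npz");W=z["W"];p=z["p"].astype(int);d=z["d"]
    ok=(d>0)&(W[...,0]>450)&(W[...,0]<850)&(W[...,1]<-240)&(W[...,1]>-600)
    top=(ok&(abs(W[...,2]-214)<4)).astype(np.uint8)
    k,l,s,c=cv2.connectedComponentsWithStats(top,connectivity=4)
    i=1+np.argmax(s[1:,4]);m=(l==i)
    P=W[m][:,:2].astype(np.float32);r=cv2.minAreaRect(P);print(n,len(P),r,cv2.boxPoints(r).round(1).tolist())
    # front edge fit: binned min along approx normal
    for it,th in enumerate([-17.9]*1):
        th=np.radians(th)
        for _ in range(3):
            ex=np.array([np.cos(th),np.sin(th)]);ey=np.array([-ex[1],ex[0]])
            a=P@ex;b=P@ey
            bins=np.arange(b.min()+12,b.max()-12,5);F=[]
            for q in bins:
                g=(b>q)&(b<q+5)
                if g.sum()>3:F.append((q+2.5,a[g].min()))
            F=np.array(F);k=np.polyfit(F[:,0],F[:,1],1);res=F[:,1]-np.polyval(k,F[:,0]);F=F[abs(res)<3];k=np.polyfit(F[:,0],F[:,1],1)
            th-=np.arctan(k[0])
        ex=np.array([np.cos(th),np.sin(th)]);ey=np.array([-ex[1],ex[0]]);a=P@ex;b=P@ey
        A=P
        print("th",np.degrees(th),"front",np.percentile(a,.3),"back",a.max(),"b",np.percentile(b,.5),np.percentile(b,99.5))
        Q=W[ok|((d>0)&(W[...,0]>300)&(W[...,1]<-240)&(W[...,1]>-480)&(W[...,0]<600))]
        qa=Q[:,:2]@ex;qb=Q[:,:2]@ey
        f=np.median(a.min());cb=(np.percentile(b,.5)+np.percentile(b,99.5))/2
        for lo,hi,zl,zh in[(-240,-185,30,44),(-185,-120,52,64),(-80,-25,170,180),(-30,5,203,207)]:
            g=(qa-f>lo)&(qa-f<hi)&(Q[:,2]>zl)&(Q[:,2]<zh)&(abs(qb-cb)<100)
            if g.any():print((lo,hi,zl),g.sum(),"x",np.percentile(qa[g]-f,[2,50,98]).round(1),"y",np.percentile(qb[g]-cb,[1,99]).round(1),"z",np.percentile(Q[g,2],[50,98]).round(1))
        c0=f*ex+cb*ey;print("front mid",c0,"bottle in chest",(np.array([490,-369.5])-c0)@np.array([ex,ey]).T,"amber",(np.array([395.5,-521])-c0)@np.array([ex,ey]).T)
```

```text
scene 3551 ((684.2703857421875, -432.71142578125), (189.26708984375, 207.08847045898438), 72.85779571533203) [[557.4000244140625, -492.6000061035156], [755.2999877929688, -553.7000122070312], [811.0999755859375, -372.79998779296875], [613.2000122070312, -311.79998779296875]]
th -17.687875650178608 front 681.2991027218787 back 886.9928906513459 b -298.0271361456771 -110.68691396710396
(-240, -185, 30) 135 x [-192.5 -189.  -185.3] y [-56.   49.7] z [36.2 40.4]
(-185, -120, 52) 430 x [-153.1 -145.7 -122. ] y [-93.5  87.8] z [57.7 61.7]
(-80, -25, 170) 215 x [-53.6 -48.3 -27.7] y [-54.   51.2] z [173.7 177.8]
(-30, 5, 203) 299 x [-13.3  -6.4   2.1] y [-93.6  90.3] z [204.8 206.9]
front mid [ 586.0904837  -401.40589751] bottle in chest [-101.24189807    1.2022595 ] amber [-145.24401939 -171.84777176]
top 6310 ((683.1302490234375, -433.75628662109375), (191.1286163330078, 202.64341735839844), 72.75627136230469) [[558.0, -495.0], [751.5999755859375, -555.0999755859375], [808.2000122070312, -372.5], [614.7000122070312, -312.5]]
th -17.001771569256043 front 680.250701252274 back 881.627752130471 b -308.49197512690773 -120.52600951192424
(-240, -185, 30) 136 x [-193.3 -188.8 -185.5] y [-51.4  54.8] z [35.7 40.3]
(-185, -120, 52) 478 x [-153.7 -145.8 -136.9] y [-90.6  92.1] z [57.  60.7]
(-80, -25, 170) 315 x [-53.7 -47.9 -26.6] y [-53.2  53.3] z [173.8 177.1]
(-30, 5, 203) 460 x [-12.7  -6.1   0.5] y [-92.1  92.4] z [204.7 206.7]
front mid [ 586.54950418 -403.65841646] bottle in chest [-102.31784164    4.43434935] amber [-148.38899385 -168.07637186]
```

Run:
```python
from h import *
print(tcp_to_tips); print(np.round(camera_model("wrist")["T_tool_cam"],3),camera_model("wrist")["fovy"])
```

```text
8.0
[[-1.00000e-03  9.62000e-01  2.74000e-01  6.98610e+01]
 [ 1.00000e+00  1.00000e-03 -0.00000e+00  1.42000e-01]
 [-0.00000e+00  2.74000e-01 -9.62000e-01 -1.34481e+02]
 [ 0.00000e+00  0.00000e+00  0.00000e+00  1.00000e+00]] 58.50642576646284
```

apply_moves --series '[{"x":-20,"y":-25,"twist":-3.8},{"x":-29,"y":-41,"twist":-3.8},{"x":-29,"y":-41},{"x":-29,"y":-41},{"x":-29,"y":-41},{"x":-29,"y":-41},{"x":-29,"y":-41},{"x":-29,"y":-41},{"x":-29,"y":-41},{"x":-29,"y":-41}]'

```text
invalid input at $.series[0]: expected keys x, y, z, twist
```

apply_moves --series '[{"x":-20,"y":-25,"z":0,"twist":-3.8},{"x":-29,"y":-41,"z":0,"twist":-3.8},{"x":-29,"y":-41,"z":0,"twist":0},{"x":-29,"y":-41,"z":0,"twist":0},{"x":-29,"y":-41,"z":0,"twist":0},{"x":-29,"y":-41,"z":0,"twist":0},{"x":-29,"y":-41,"z":0,"twist":0},{"x":-29,"y":-41,"z":0,"twist":0},{"x":-29,"y":-41,"z":0,"twist":0},{"x":-29,"y":-41,"z":0,"twist":0}]'

```text
t: 1.1
tool_pos: [417.1, 127.5, 239.3]
eef_rot: [[-0.955, 0.297, 0.0], [0.297, 0.955, 0.0], [0.0, 0.0, -1.0]]
ft_force: [0.2, 0.2, -0.6]
grip_width: 85.4
finger_force: 0.0
```

apply_moves --series '[{"x":-20,"y":-45,"z":0,"twist":0},{"x":-20,"y":-45,"z":0,"twist":0},{"x":-20,"y":-45,"z":0,"twist":0},{"x":-20,"y":-45,"z":0,"twist":0},{"x":-20,"y":-45,"z":0,"twist":0},{"x":-20,"y":-45,"z":0,"twist":0},{"x":-20,"y":-45,"z":0,"twist":0},{"x":-20,"y":-45,"z":0,"twist":0},{"x":-20,"y":-45,"z":0,"twist":0},{"x":0,"y":-45,"z":0,"twist":0}]'

```text
t: 2.1
tool_pos: [456.6, -355.9, 238.8]
eef_rot: [[-0.955, 0.296, 0.002], [0.296, 0.955, -0.001], [-0.002, -0.0, -1.0]]
ft_force: [0.6, -0.0, 0.7]
grip_width: 85.2
finger_force: 0.0
```

Run:
```python
from h import *
o=get_obs();print(o["tool_pos"],o["qpos"].round(2) if hasattr(o["qpos"],'round') else o["qpos"])
p,d,m,T=shot("wrist");W=world(d,m,T);q=p.astype(int)
np.savez("w1",p=p,W=W,d=d)
red=(q[...,0]>120)&(q[...,1]<60)&(q[...,2]<60)&(d>0)&(W[...,2]>90)&(W[...,2]<160)
Q=W[red];print(len(Q));t=Q[Q[:,2]>138];print(((t.max(0)+t.min(0))/2).round(1),t.mean(0).round(1),t.max(0)-t.min(0),Q.min(0),Q.max(0))
cv2.imwrite("pics/w1.png",cv2.resize(p[...,::-1],(768,576),interpolation=cv2.INTER_CUBIC))
```

```text
[ 456.59738783 -355.94786591  238.84337652] [ 0.53  0.53  0.12  1.73 -0.08  0.89  1.96]
664
[ 488.4 -369.5  140.6] [ 488.2 -369.6  140.8] [22.94368139 21.61300093  3.70758286] [ 476.97641883 -385.22809271  104.03300516] [ 499.92010022 -358.73367738  142.49098245]
```

View pics/w1.png

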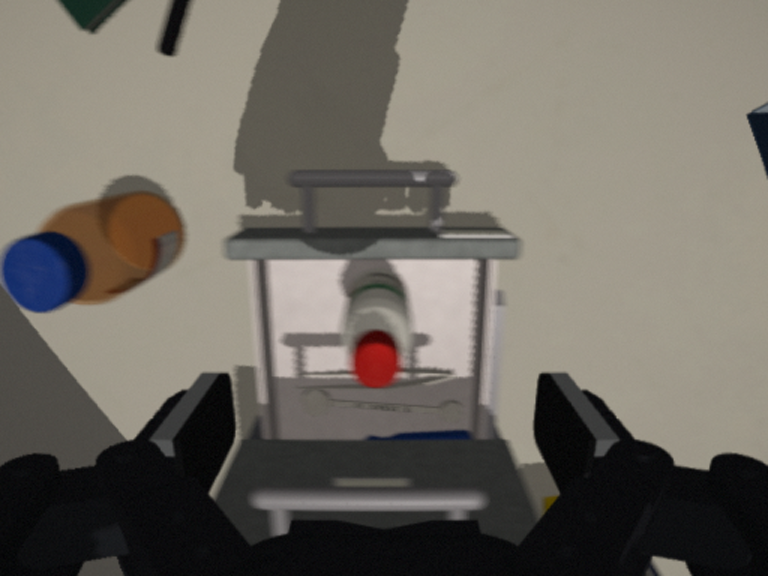

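The wrist view shows the cap at (376,360), with its centre at world (489,-369.5). I'll centre over it, go down and grip it.

apply_moves --series '[{"x":-12,"y":-1.4,"z":0,"twist":0},{"x":-12,"y":-1,"z":0,"twist":0},{"x":-11,"y":-1,"z":10,"twist":0},{"x":0,"y":0,"z":25,"twist":0},{"x":0,"y":0,"z":30,"twist":0},{"x":0,"y":0,"z":25,"twist":0},{"x":0,"y":0,"z":15,"twist":0},{"x":0,"y":0,"z":10,"twist":0},{"x":0,"y":0,"z":0,"twist":0},{"x":0,"y":0,"z":0,"twist":0}]'

```text
t: 3.15
tool_pos: [487.6, -367.4, 124.5]
eef_rot: [[-0.955, 0.297, 0.0], [0.297, 0.955, -0.0], [-0.0, -0.0, -1.0]]
ft_force: [0.6, -0.0, 0.6]
grip_width: 85.4
finger_force: 0.0
```

apply_moves --series '[{"x":0,"y":0,"z":0,"twist":0},{"x":0,"y":0,"z":0,"twist":0},{"x":0,"y":0,"z":0,"twist":0},{"x":0,"y":0,"z":0,"twist":0},{"x":0,"y":0,"z":0,"twist":0},{"x":0,"y":0,"z":0,"twist":0},{"x":0,"y":0,"z":0,"twist":0},{"x":0,"y":0,"z":0,"twist":0}]' --gripper -0.2 --squeeze 30

```text
t: 3.95
tool_pos: [487.7, -367.6, 125.2]
eef_rot: [[-0.955, 0.298, 0.001], [0.298, 0.955, -0.001], [-0.001, -0.0, -1.0]]
ft_force: [-0.7, 0.5, 5.5]
grip_width: 40.5
finger_force: 30.0
```

Run:
```python
from h import *
p,d,m,T=shot("wrist");cv2.imwrite("pics/w2.png",cv2.resize(p[180:384,120:392,::-1],None,fx=2.8,fy=2.8,interpolation=cv2.INTER_CUBIC))
```

```text
(no output)
```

View pics/w2.png

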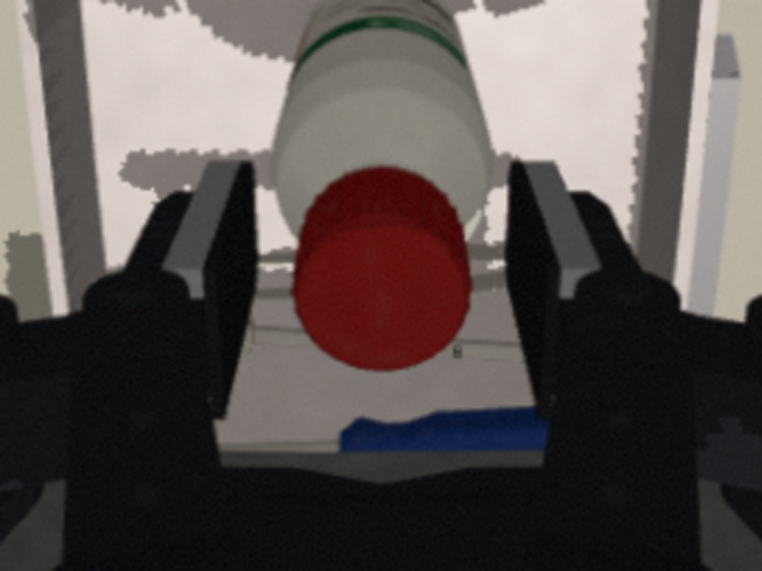

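The pads straddle the cap without touching it: the cap spans columns 297–470, and the pads are at 255 and 507. I need to close further.

apply_moves --series '[{"x":0,"y":0,"z":0,"twist":0},{"x":0,"y":0,"z":0,"twist":0},{"x":0,"y":0,"z":0,"twist":0},{"x":0,"y":0,"z":0,"twist":0},{"x":0,"y":0,"z":0,"twist":0},{"x":0,"y":0,"z":0,"twist":0},{"x":0,"y":0,"z":0,"twist":0}]' --gripper -1 --squeeze 30

```text
t: 4.7
tool_pos: [487.8, -367.6, 125.2]
eef_rot: [[-0.955, 0.298, 0.001], [0.298, 0.955, -0.001], [-0.001, -0.0, -1.0]]
ft_force: [-0.9, 0.6, 5.1]
grip_width: 41.0
finger_force: 30.0
```

The shoulder is nearly as wide as the body at the tips, so I'll open and grip the upper body instead, lower down.

apply_moves --series '[{"x":0,"y":0,"z":0,"twist":0},{"x":0,"y":0,"z":0,"twist":0},{"x":1,"y":-0.5,"z":0,"twist":0},{"x":1,"y":-0.5,"z":8,"twist":0},{"x":0,"y":0,"z":8,"twist":0},{"x":0,"y":0,"z":8,"twist":0},{"x":0,"y":0,"z":0,"twist":0}]' --gripper 0.5

```text
t: 5.4
tool_pos: [484.1, -367.0, 98.5]
eef_rot: [[-0.955, 0.298, -0.003], [0.298, 0.955, 0.002], [0.003, 0.001, -1.0]]
ft_force: [-0.6, 0.1, -0.1]
grip_width: 64.2
finger_force: 0.0
```

apply_moves --series '[{"x":0,"y":0,"z":0,"twist":0},{"x":0,"y":0,"z":0,"twist":0},{"x":0,"y":0,"z":0,"twist":0},{"x":0,"y":0,"z":0,"twist":0},{"x":0,"y":0,"z":0,"twist":0},{"x":0,"y":0,"z":0,"twist":0}]' --gripper -1 --squeeze 30

```text
t: 6.0
tool_pos: [485.1, -367.7, 100.3]
eef_rot: [[-0.955, 0.298, 0.0], [0.298, 0.955, -0.0], [-0.0, -0.0, -1.0]]
ft_force: [0.3, -0.0, -1.0]
grip_width: 41.2
finger_force: 30.4
```

apply_moves --series '[{"x":0,"y":0,"z":-8,"twist":0},{"x":0,"y":0,"z":-16,"twist":0},{"x":0,"y":0,"z":-20,"twist":0},{"x":2,"y":0,"z":-16,"twist":0},{"x":5,"y":12,"z":0,"twist":0},{"x":6,"y":24,"z":0,"twist":0},{"x":6,"y":30,"z":0,"twist":0},{"x":6,"y":34,"z":0,"twist":0},{"x":5,"y":34,"z":0,"twist":0},{"x":3,"y":30,"z":0,"twist":0}]'

```text
t: 7.0
tool_pos: [501.6, -198.1, 159.7]
eef_rot: [[-0.955, 0.296, -0.002], [0.296, 0.955, 0.002], [0.002, 0.001, -1.0]]
ft_force: [0.4, 0.8, -2.1]
grip_width: 41.1
finger_force: 30.6
```

apply_moves --series '[{"x":0,"y":22,"z":0,"twist":0},{"x":0,"y":12,"z":10,"twist":0},{"x":0,"y":4,"z":20,"twist":0},{"x":0,"y":0,"z":20,"twist":0},{"x":0,"y":0,"z":12,"twist":0},{"x":0,"y":0,"z":6,"twist":0},{"x":0,"y":0,"z":3,"twist":0},{"x":0,"y":0,"z":0,"twist":0},{"x":0,"y":0,"z":0,"twist":0}]'

```text
t: 7.9
tool_pos: [514.1, -165.4, 89.8]
eef_rot: [[-0.955, 0.298, 0.001], [0.298, 0.955, -0.0], [-0.001, 0.0, -1.0]]
ft_force: [-0.8, -0.0, -1.3]
grip_width: 41.4
finger_force: 30.6
```

apply_moves --series '[{"x":0,"y":0,"z":2,"twist":0},{"x":0,"y":0,"z":1.5,"twist":0},{"x":0,"y":0,"z":1,"twist":0},{"x":0,"y":0,"z":0.7,"twist":0},{"x":0,"y":0,"z":0,"twist":0}]'

```text
t: 8.4
tool_pos: [513.8, -165.0, 84.2]
eef_rot: [[-0.955, 0.298, 0.0], [0.298, 0.955, 0.0], [-0.0, 0.0, -1.0]]
ft_force: [-1.1, 0.6, 0.6]
grip_width: 41.1
finger_force: 30.7
```

apply_moves --series '[{"x":0,"y":0,"z":0,"twist":0},{"x":0,"y":0,"z":0,"twist":0},{"x":0,"y":0,"z":0,"twist":0},{"x":0,"y":0,"z":0,"twist":0},{"x":0,"y":0,"z":-6,"twist":0},{"x":0,"y":0,"z":-20,"twist":0},{"x":0,"y":0,"z":-30,"twist":0},{"x":0,"y":0,"z":-30,"twist":0},{"x":0,"y":0,"z":-10,"twist":0}]' --gripper 0.5

```text
t: 9.3
tool_pos: [515.3, -165.7, 183.3]
eef_rot: [[-0.955, 0.298, 0.005], [0.298, 0.955, -0.001], [-0.005, 0.0, -1.0]]
ft_force: [0.8, -0.5, 0.3]
grip_width: 64.1
finger_force: 0.0
```

Run:
```python
from h import *
z=np.load("top.npz");W=z["W"];th=np.radians(-17.3);ex=np.array([np.cos(th),np.sin(th)]);ey=np.array([-ex[1],ex[0]])
c=np.array([586.3,-402.7]);a=(W[...,:2]-c)@ex;b=(W[...,:2]-c)@ey
for lo,hi in[(-240,-200),(-280,-240),(-300,-280),(-320,-300),(-340,-320),(-380,-340)]:
    g=(a>lo)&(a<hi)&(abs(b)<40);print(lo,hi,W[...,2][g].max().round(1))
p,d,m,T=shot("scene");cv2.imwrite("pics/s2.png",cv2.resize(p[...,::-1],(768,576),interpolation=cv2.INTER_CUBIC))
```

```text
-240 -200 5.7
-280 -240 6.5
-300 -280 4.8
-320 -300 4.3
-340 -320 19.4
-380 -340 22.2
```

View pics/s2.png

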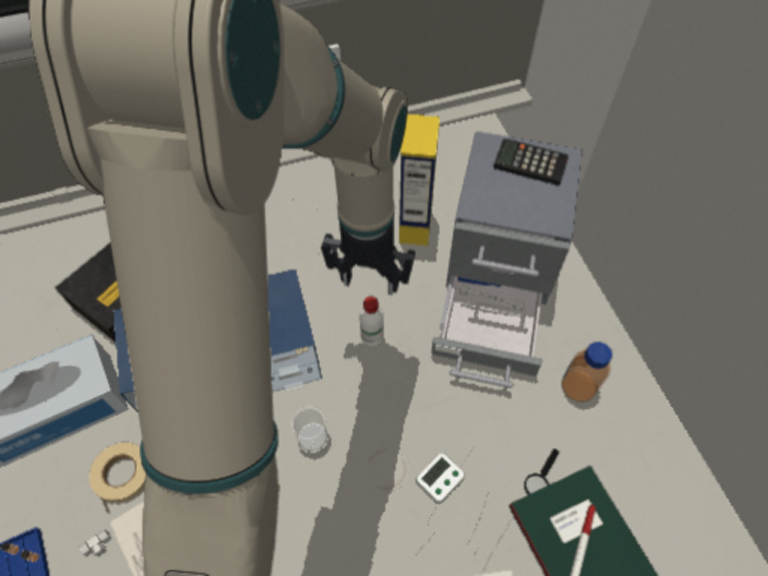

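The bottle stands at (371,325) and the drawer is clear. The timer starts about 320 mm in front of the chest. Now I'll get into position to push the lower handle with the back of a finger.

apply_moves --series '[{"x":12,"y":-22,"z":0,"twist":0},{"x":12,"y":-22,"z":0,"twist":0},{"x":12,"y":-22,"z":0,"twist":0},{"x":12,"y":-22,"z":0,"twist":0},{"x":12,"y":-22,"z":0,"twist":0},{"x":12,"y":-22,"z":0,"twist":0},{"x":12,"y":-22,"z":0,"twist":0},{"x":12,"y":-22,"z":0,"twist":0},{"x":12,"y":-22,"z":0,"twist":0},{"x":12,"y":-22,"z":0,"twist":0}]' --gripper 1

```text
t: 10.35
tool_pos: [332.4, -339.5, 179.2]
eef_rot: [[-0.955, 0.297, -0.001], [0.297, 0.955, 0.001], [0.002, 0.001, -1.0]]
ft_force: [0.1, -0.3, 0.3]
grip_width: 85.5
finger_force: 0.0
```

apply_moves --series '[{"x":0,"y":0,"z":0,"twist":8.5},{"x":0,"y":0,"z":0,"twist":8.5},{"x":0,"y":0,"z":0,"twist":8.5},{"x":0,"y":0,"z":0,"twist":8.5},{"x":0,"y":0,"z":0,"twist":8.5},{"x":0,"y":0,"z":0,"twist":8.5},{"x":0,"y":0,"z":0,"twist":8.5},{"x":0,"y":0,"z":0,"twist":8.5},{"x":0,"y":0,"z":0,"twist":8.5},{"x":0,"y":0,"z":0,"twist":8.5}]'

```text
t: 11.35
tool_pos: [333.2, -338.9, 179.3]
eef_rot: [[0.219, 0.976, -0.001], [0.976, -0.219, 0.001], [0.0, -0.002, -1.0]]
ft_force: [-0.7, -0.5, 0.2]
grip_width: 85.2
finger_force: 0.0
```

apply_moves --series '[{"x":0,"y":0,"z":0,"twist":5},{"x":0,"y":0,"z":0,"twist":0}]'

```text
t: 11.55
tool_pos: [333.2, -338.8, 179.2]
eef_rot: [[0.298, 0.955, -0.002], [0.955, -0.298, 0.001], [0.0, -0.002, -1.0]]
ft_force: [1.1, 0.8, 0.3]
grip_width: 85.4
finger_force: 0.0
```

apply_moves --series '[{"x":0,"y":0,"z":30,"twist":0},{"x":0,"y":0,"z":35,"twist":0},{"x":0,"y":0,"z":35,"twist":0},{"x":0,"y":0,"z":30,"twist":0},{"x":0,"y":0,"z":18,"twist":0},{"x":0,"y":0,"z":11,"twist":0},{"x":0,"y":0,"z":0,"twist":0}]'

```text
t: 12.25
tool_pos: [332.9, -338.8, 19.9]
eef_rot: [[0.297, 0.955, -0.002], [0.955, -0.297, 0.002], [0.001, -0.002, -1.0]]
ft_force: [-0.4, -0.5, 0.4]
grip_width: 85.7
finger_force: 0.0
```

apply_moves --series '[{"x":0,"y":6,"z":0,"twist":0},{"x":0,"y":10,"z":0,"twist":0},{"x":0,"y":14,"z":0,"twist":0},{"x":0,"y":14,"z":0,"twist":0},{"x":0,"y":14,"z":0,"twist":0},{"x":0,"y":14,"z":0,"twist":0},{"x":0,"y":0,"z":0,"twist":0}]'

```text
t: 12.95
tool_pos: [405.6, -361.6, 22.1]
eef_rot: [[0.294, 0.956, 0.003], [0.956, -0.294, -0.003], [-0.002, 0.004, -1.0]]
ft_force: [0.6, 0.4, 0.0]
grip_width: 85.2
finger_force: 0.0
```

apply_moves --series '[{"x":0,"y":8,"z":0,"twist":0},{"x":0,"y":8,"z":0,"twist":0},{"x":0,"y":8,"z":0,"twist":0}]'

```text
t: 13.25
tool_pos: [425.6, -367.8, 21.6]
eef_rot: [[0.298, 0.955, 0.0], [0.955, -0.298, 0.001], [0.001, -0.0, -1.0]]
ft_force: [-3.3, 1.4, 3.7]
grip_width: 85.1
finger_force: 2.2
```

Run:
```python
from h import *
p,d,m,T=shot("top");W=world(d,m,T);cv2.imwrite("pics/t3.png",cv2.resize(p[120:290,230:430,::-1],None,fx=3.5,fy=3.5,interpolation=cv2.INTER_CUBIC))
```

```text
(no output)
```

View pics/t3.png

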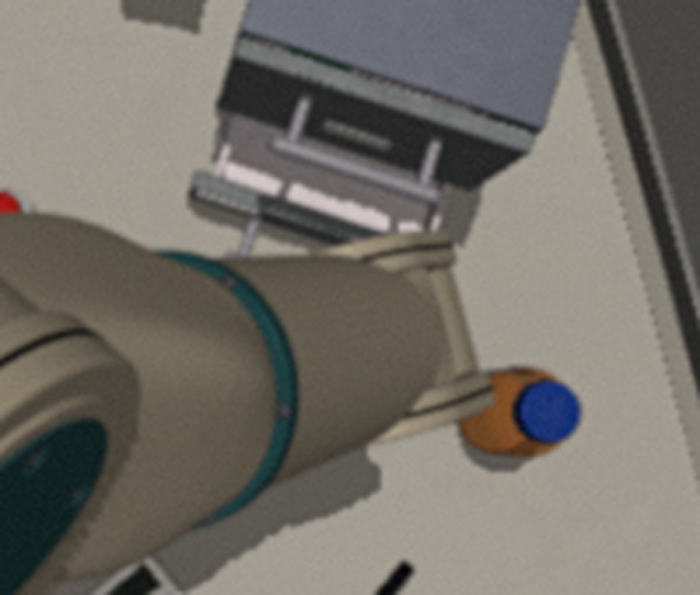

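The drawer is about half shut and moving with the finger, so I'll keep pushing.

apply_moves --series '[{"x":0,"y":8,"z":0,"twist":0},{"x":0,"y":8,"z":0,"twist":0},{"x":0,"y":8,"z":0,"twist":0},{"x":0,"y":8,"z":0,"twist":0},{"x":0,"y":6,"z":0,"twist":0},{"x":0,"y":4,"z":0,"twist":0},{"x":0,"y":3,"z":0,"twist":0},{"x":0,"y":2,"z":0,"twist":0}]'

```text
t: 14.1
tool_pos: [470.3, -382.0, 21.0]
eef_rot: [[0.298, 0.955, -0.0], [0.955, -0.298, 0.0], [0.0, -0.0, -1.0]]
ft_force: [-1.9, 0.7, 2.9]
grip_width: 85.6
finger_force: 1.5
```

apply_moves --series '[{"x":0,"y":1.5,"z":0,"twist":0},{"x":0,"y":1.5,"z":0,"twist":0},{"x":0,"y":1.5,"z":0,"twist":0},{"x":0,"y":0,"z":0,"twist":0}]'

```text
t: 14.5
tool_pos: [474.9, -383.4, 21.0]
eef_rot: [[0.297, 0.955, 0.0], [0.955, -0.297, -0.0], [-0.0, 0.001, -1.0]]
ft_force: [-0.3, 0.5, -0.2]
grip_width: 85.4
finger_force: 0.0
```

apply_moves --series '[{"x":0,"y":1.5,"z":0,"twist":0},{"x":0,"y":1.5,"z":0,"twist":0},{"x":0,"y":0,"z":0,"twist":0}]'

```text
t: 14.8
tool_pos: [477.5, -384.2, 21.0]
eef_rot: [[0.297, 0.955, 0.0], [0.955, -0.297, -0.0], [-0.0, 0.0, -1.0]]
ft_force: [0.2, -0.2, 0.3]
grip_width: 85.5
finger_force: 0.0
```

apply_moves --series '[{"x":0,"y":1.5,"z":0,"twist":0},{"x":0,"y":1.5,"z":0,"twist":0}]'

```text
t: 15.0
tool_pos: [479.7, -384.9, 21.1]
eef_rot: [[0.298, 0.955, -0.001], [0.955, -0.298, 0.001], [0.0, -0.001, -1.0]]
ft_force: [-1.4, 0.5, 0.6]
grip_width: 85.4
finger_force: 0.9
```

apply_moves --series '[{"x":0,"y":1.5,"z":0,"twist":0},{"x":0,"y":1.5,"z":0,"twist":0}]'

```text
t: 15.2
tool_pos: [480.4, -385.1, 21.1]
eef_rot: [[0.298, 0.954, -0.004], [0.954, -0.298, 0.003], [0.002, -0.005, -1.0]]
ft_force: [-9.4, 3.6, 8.1]
grip_width: 85.4
finger_force: 6.5
```

Run:
```python
from h import *
th=np.radians(-17.3);ex=np.array([np.cos(th),np.sin(th)]);ey=np.array([-ex[1],ex[0]]);c=np.array([586.3,-402.7])
for n in ["scene","top"]:
    p,d,m,T=shot(n);W=world(d,m,T);a=(W[...,:2]-c)@ex;b=(W[...,:2]-c)@ey;z=W[...,2]
    for nm,l,h in[("upper",90,200),("lower",15,57)]:
        for bb in(-1,1):
            g=(d>0)&(z>l)&(z<h)&(a>-40)&(a<5)&(b*bb>60)&(b*bb<93);print(n,nm,bb,g.sum(),np.percentile(a[g],[10,50,90]).round(1) if g.any() else "")
```

```text
scene upper -1 180 [-13.7 -12.1 -10.7]
scene upper 1 326 [-13.8 -12.2 -10.7]
scene lower -1 68 [-13.6 -12.   -9.9]
scene lower 1 102 [-14.9 -12.7 -11. ]
top upper -1 59 [-12.7 -12.3 -11.7]
top upper 1 184 [-13.4 -12.9 -12.3]
top lower -1 0 
top lower 1 52 [-15.3 -13.8 -12.4]
```

The lower drawer is against its stop: the force rose to 10 N and both panels are flush at about -12 to -14 mm. Next I'll back off, rise and go to the upper handle.

apply_moves --series '[{"x":0,"y":-10,"z":0,"twist":0},{"x":0,"y":-20,"z":0,"twist":0},{"x":0,"y":-20,"z":-10,"twist":0},{"x":0,"y":0,"z":-30,"twist":0},{"x":0,"y":0,"z":-40,"twist":0},{"x":5,"y":0,"z":-40,"twist":0},{"x":5,"y":0,"z":-40,"twist":0},{"x":5,"y":0,"z":-30,"twist":0},{"x":0,"y":10,"z":-10,"twist":0},{"x":0,"y":20,"z":0,"twist":0}]' --gripper -0.35

```text
t: 16.3
tool_pos: [468.8, -366.4, 223.8]
eef_rot: [[0.298, 0.954, 0.004], [0.954, -0.298, -0.002], [-0.001, 0.005, -1.0]]
ft_force: [0.3, -0.0, -1.2]
grip_width: 27.7
finger_force: 0.0
```

apply_moves --series '[{"x":0,"y":25,"z":0,"twist":0},{"x":0,"y":25,"z":0,"twist":0},{"x":0,"y":18,"z":0,"twist":0},{"x":0,"y":8,"z":0,"twist":0},{"x":0,"y":0,"z":0,"twist":0}]'

```text
t: 16.8
tool_pos: [541.6, -388.2, 220.6]
eef_rot: [[0.297, 0.955, 0.0], [0.955, -0.297, -0.0], [0.0, 0.0, -1.0]]
ft_force: [0.2, -0.0, -0.4]
grip_width: 27.5
finger_force: 0.0
```

```bash
cat >> h.py <<'E'
th=np.radians(-17.3);ex=np.array([np.cos(th),np.sin(th)]);ey=np.array([-ex[1],ex[0]]);c0=np.array([586.3,-402.7])
def chest(W): return np.concatenate([((W[...,:2]-c0)@ex)[...,None],((W[...,:2]-c0)@ey)[...,None],W[...,2:]],-1)
E
python3 - <<'E'
from h import *
print(chest(np.array(get_obs()["tool_pos"])),get_obs()["qpos"])
p,d,m,T=shot("top");C=chest(world(d,m,T))
g=(d>0)&(C[...,0]<-35)&(C[...,0]>-62)&(abs(C[...,1])<58)&(C[...,2]>168)&(C[...,2]<180);Q=C[g];print(len(Q),np.percentile(Q,[2,50,98],axis=0).round(1))
p,d,m,T=shot("wrist");cv2.imwrite("pics/w3.png",cv2.resize(p[...,::-1],(768,576),interpolation=cv2.INTER_CUBIC))
E
```

```text
[-47.02824388   0.51557163 220.62694031] [ 0.23543209  0.75072583  0.63604812  1.49877319 -0.48532344  1.05309096
  0.68445161]
39 [[-53.2 -55.3 170. ]
 [-49.2 -47.8 173.6]
 [-42.2 -38.5 177.1]]
```

View pics/w3.png

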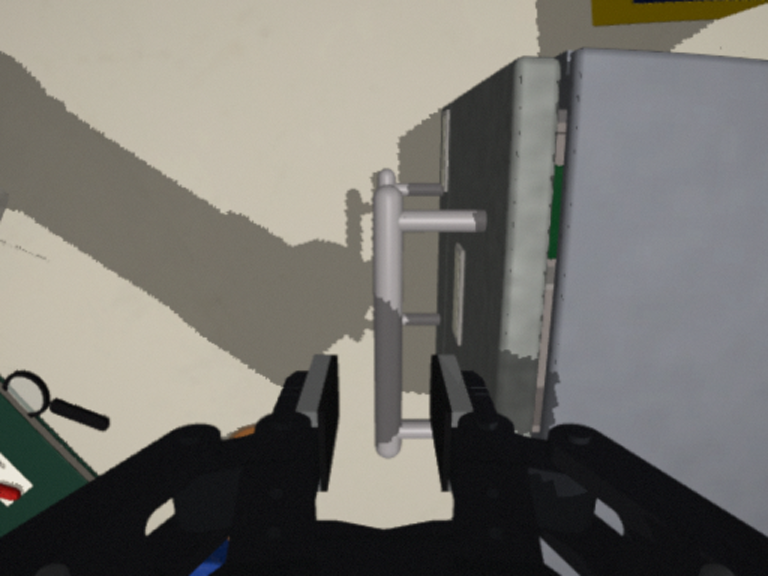

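The bar at column 388 is centred between the pads (325–440). I'll go down and grip it.

apply_moves --series '[{"x":0,"y":-1,"z":15,"twist":0},{"x":0,"y":0,"z":20,"twist":0},{"x":0,"y":0,"z":16,"twist":0},{"x":0,"y":0,"z":10,"twist":0},{"x":0,"y":0,"z":0,"twist":0}]'

```text
t: 17.4
tool_pos: [539.6, -387.8, 168.0]
eef_rot: [[0.298, 0.955, 0.005], [0.955, -0.298, 0.002], [0.003, 0.004, -1.0]]
ft_force: [-15.2, 15.0, 48.2]
grip_width: 27.8
finger_force: 25.8
```

apply_moves --series '[{"x":0,"y":0,"z":0,"twist":0},{"x":0,"y":0,"z":0,"twist":0},{"x":0,"y":0,"z":0,"twist":0},{"x":0,"y":0,"z":0,"twist":0}]' --gripper -1 --squeeze 30

```text
t: 17.8
tool_pos: [541.6, -389.5, 166.8]
eef_rot: [[0.298, 0.955, 0.008], [0.955, -0.298, -0.003], [-0.0, 0.008, -1.0]]
ft_force: [-5.5, 7.8, 36.4]
grip_width: 9.9
finger_force: 31.2
```

Something blocked the descent, so I'll relieve the downward force at once.

apply_moves --series '[{"x":0,"y":0,"z":-6,"twist":0},{"x":0,"y":0,"z":-2,"twist":0},{"x":0,"y":0,"z":0,"twist":0}]'

```text
t: 18.1
tool_pos: [539.0, -388.5, 167.1]
eef_rot: [[0.298, 0.954, -0.002], [0.954, -0.298, -0.0], [-0.001, -0.001, -1.0]]
ft_force: [-0.9, -2.6, -1.6]
grip_width: 9.6
finger_force: 31.2
```

apply_moves --series '[{"x":0,"y":-2,"z":0,"twist":0},{"x":0,"y":-4,"z":0,"twist":0},{"x":0,"y":-6,"z":0,"twist":0},{"x":0,"y":-8,"z":0,"twist":0},{"x":0,"y":-9,"z":0,"twist":0},{"x":0,"y":-9,"z":0,"twist":0},{"x":0,"y":-9,"z":0,"twist":0},{"x":0,"y":-9,"z":0,"twist":0},{"x":0,"y":-9,"z":0,"twist":0},{"x":0,"y":-9,"z":0,"twist":0}]'

```text
t: 19.1
tool_pos: [468.2, -366.6, 167.2]
eef_rot: [[0.298, 0.954, -0.001], [0.954, -0.298, -0.001], [-0.002, -0.001, -1.0]]
ft_force: [1.0, -6.1, -9.9]
grip_width: 9.9
finger_force: 30.7
```

apply_moves --series '[{"x":0,"y":-9,"z":0,"twist":0},{"x":0,"y":-9,"z":0,"twist":0},{"x":0,"y":-9,"z":0,"twist":0},{"x":0,"y":-9,"z":0,"twist":0},{"x":0,"y":-9,"z":0,"twist":0},{"x":0,"y":-9,"z":0,"twist":0},{"x":0,"y":-8,"z":0,"twist":0},{"x":0,"y":-6,"z":0,"twist":0},{"x":0,"y":-4,"z":0,"twist":0},{"x":0,"y":-2,"z":0,"twist":0}]'

```text
t: 20.1
tool_pos: [397.1, -344.7, 167.2]
eef_rot: [[0.299, 0.954, -0.002], [0.954, -0.299, -0.001], [-0.002, -0.002, -1.0]]
ft_force: [1.0, -7.0, -12.8]
grip_width: 9.7
finger_force: 30.9
```

apply_moves --series '[{"x":0,"y":0,"z":0,"twist":0},{"x":0,"y":0,"z":0,"twist":0},{"x":0,"y":0,"z":0,"twist":0},{"x":0,"y":0,"z":-10,"twist":0},{"x":0,"y":0,"z":-20,"twist":0},{"x":0,"y":0,"z":-20,"twist":0},{"x":0,"y":0,"z":-10,"twist":-8.5},{"x":0,"y":0,"z":0,"twist":-8.5},{"x":0,"y":0,"z":0,"twist":-8.5},{"x":0,"y":0,"z":0,"twist":-8.5}]' --gripper -0.35

```text
t: 21.1
tool_pos: [399.4, -343.8, 229.2]
eef_rot: [[-0.294, 0.956, 0.001], [0.956, 0.294, -0.0], [-0.001, 0.001, -1.0]]
ft_force: [-0.9, 0.2, -0.2]
grip_width: 27.8
finger_force: 0.0
```

apply_moves --series '[{"x":0,"y":0,"z":0,"twist":-8.5},{"x":0,"y":0,"z":0,"twist":-8.5},{"x":0,"y":0,"z":0,"twist":-8.5},{"x":0,"y":0,"z":0,"twist":-8.5},{"x":0,"y":0,"z":0,"twist":-8.5},{"x":0,"y":0,"z":0,"twist":-8.5},{"x":0,"y":0,"z":0,"twist":-5},{"x":0,"y":0,"z":0,"twist":0}]' --gripper 0.5

```text
t: 21.9
tool_pos: [399.1, -344.1, 229.0]
eef_rot: [[-0.955, 0.297, 0.001], [0.297, 0.955, -0.0], [-0.001, -0.0, -1.0]]
ft_force: [-0.4, -0.4, 0.4]
grip_width: 64.0
finger_force: 0.0
```

Run:
```python
from h import *
o=get_obs();print(chest(np.array(o["tool_pos"])),np.round(o["eef_rot"],3).tolist())
```

```text
[-196.17492504    0.28233179  228.97086658] [[-0.955, 0.297, 0.001], [0.297, 0.955, -0.0], [-0.001, -0.0, -1.0]]
```

apply_moves --series '[{"x":-5,"y":20,"z":0,"twist":0},{"x":-6,"y":25,"z":0,"twist":0},{"x":-8,"y":30,"z":0,"twist":0},{"x":-8,"y":30,"z":0,"twist":0},{"x":-8,"y":30,"z":0,"twist":0},{"x":-8,"y":30,"z":0,"twist":0},{"x":-8,"y":22,"z":0,"twist":0},{"x":-4,"y":12,"z":0,"twist":0},{"x":-3,"y":6,"z":0,"twist":0},{"x":0,"y":0,"z":0,"twist":0}]'

```text
t: 22.9
tool_pos: [515.3, -165.6, 228.2]
eef_rot: [[-0.955, 0.298, 0.0], [0.298, 0.955, -0.0], [-0.0, -0.0, -1.0]]
ft_force: [-0.3, -1.6, -0.5]
grip_width: 64.0
finger_force: 0.0
```

Run:
```python
from h import *
print(chest(np.array(get_obs()["tool_pos"])))
p,d,m,T=shot("wrist");C=chest(world(d,m,T));q=p.astype(int)
red=(q[...,0]>110)&(q[...,1]<60)&(q[...,2]<60)&(d>0)&(C[...,2]>115)&(C[...,2]<135);Q=C[red];print("cap",len(Q),((Q.max(0)+Q.min(0))/2).round(1),Q.mean(0).round(1))
p,d,m,T=shot("top");C=chest(world(d,m,T));np.savez("t5",C=C,p=p)
K=[]
for b in(-40,0,40):
    print(b)
    for a in range(-180,5,6):
        g=(d>0)&(abs(C[...,0]-a)<3)&(abs(C[...,1]-b)<4);print((a,int(np.median(C[...,2][g]))) if g.any() else (a,None),end=" ")
print()
for a in(-130,-120,-40):
    print(a)
    for b in range(-100,100,6):
        g=(d>0)&(abs(C[...,1]-b)<3)&(abs(C[...,0]-a)<4);print((b,int(np.median(C[...,2][g]))) if g.any() else (b,None),end=" ")
cv2.imwrite("pics/t5.png",cv2.resize(p[100:260,250:430,::-1],None,fx=3.7,fy=3.7,interpolation=cv2.INTER_CUBIC))
```

```text
[-138.26587697  205.31737176  228.20499043]
cap 530 [-134.   206.7  124.8] [-133.   208.4  124.7]
-40
(-180, 173) (-174, 170) (-168, 2) (-162, 168) (-156, 132) (-150, 204) (-144, 203) (-138, None) (-132, None) (-126, 67) (-120, 65) (-114, 66) (-108, 66) (-102, 67) (-96, 64) (-90, 85) (-84, 136) (-78, None) (-72, 65) (-66, 66) (-60, 65) (-54, 65) (-48, 66) (-42, 65) (-36, 66) (-30, 97) (-24, 114) (-18, 115) (-12, 116) (-6, 116) (0, 116) 0
(-180, None) (-174, -2) (-168, 0) (-162, 0) (-156, 160) (-150, 204) (-144, 204) (-138, None) (-132, 101) (-126, 84) (-120, 90) (-114, 91) (-108, 70) (-102, 87) (-96, 93) (-90, 105) (-84, 135) (-78, 103) (-72, 97) (-66, 90) (-60, 88) (-54, 78) (-48, 88) (-42, 80) (-36, 89) (-30, 92) (-24, 80) (-18, 88) (-12, 81) (-6, 92) (0, 103) 40
(-180, 173) (-174, 171) (-168, 171) (-162, 170) (-156, 189) (-150, 204) (-144, 204) (-138, None) (-132, 120) (-126, 120) (-120, 119) (-114, 119) (-108, 120) (-102, 120) (-96, 120) (-90, 111) (-84, 135) (-78, None) (-72, 66) (-66, 65) (-60, 65) (-54, 65) (-48, 66) (-42, 105) (-36, 140) (-30, 168) (-24, 170) (-18, 170) (-12,
[... 345 characters left out ...]
86, None) (92, -1) (98, -1) -120
(-100, None) (-94, None) (-88, None) (-82, 111) (-76, 83) (-70, 66) (-64, 65) (-58, 65) (-52, 65) (-46, 65) (-40, 65) (-34, 65) (-28, 65) (-22, 66) (-16, 65) (-10, 66) (-4, 105) (2, 79) (8, 65) (14, 66) (20, 120) (26, 120) (32, 120) (38, 119) (44, 121) (50, 120) (56, 120) (62, 71) (68, 65) (74, 64) (80, 95) (86, 0) (92, -2) (98, 0) -40
(-100, None) (-94, None) (-88, None) (-82, 111) (-76, 81) (-70, 65) (-64, 67) (-58, 65) (-52, 65) (-46, 65) (-40, 65) (-34, 67) (-28, 64) (-22, 64) (-16, 66) (-10, 66) (-4, 86) (2, 73) (8, 64) (14, 65) (20, 66) (26, 87) (32, 114) (38, 108) (44, 114) (50, 104) (56, 66) (62, 65) (68, 63) (74, 67) (80, 92) (86, 78) (92, 0) (98, 0)
```

View pics/t5.png

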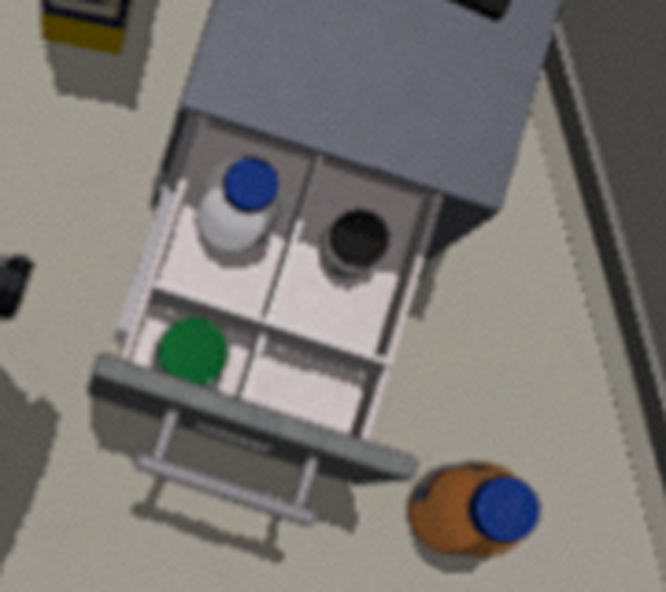

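The upper drawer is open. The empty cell is at front right, centred near (300,395) in this crop, and the others hold the green jar, the dark jar and a blue-capped bottle. From the depth data, the cell centre is at about chest (-114,-41). Now I'll pick up the bottle.

apply_moves --series '[{"x":-4,"y":1,"z":20,"twist":0},{"x":0,"y":0,"z":30,"twist":0},{"x":0,"y":0,"z":30,"twist":0},{"x":0,"y":0,"z":30,"twist":0},{"x":0,"y":0,"z":20,"twist":0},{"x":0,"y":0,"z":11,"twist":0},{"x":0,"y":0,"z":0,"twist":0}]'

```text
t: 23.7
tool_pos: [517.9, -166.6, 86.0]
eef_rot: [[-0.954, 0.299, -0.003], [0.299, 0.954, 0.0], [0.003, -0.001, -1.0]]
ft_force: [0.0, 0.2, 0.9]
grip_width: 64.0
finger_force: 0.0
```

apply_moves --series '[{"x":0,"y":0,"z":0,"twist":0},{"x":0,"y":0,"z":0,"twist":0},{"x":0,"y":0,"z":0,"twist":0},{"x":0,"y":0,"z":0,"twist":0},{"x":0,"y":0,"z":0,"twist":0}]' --gripper -1 --squeeze 30

```text
t: 24.2
tool_pos: [520.2, -166.2, 88.3]
eef_rot: [[-0.955, 0.298, 0.002], [0.298, 0.955, -0.001], [-0.003, -0.0, -1.0]]
ft_force: [1.3, 0.2, 5.9]
grip_width: 41.2
finger_force: 31.1
```

Run:
```python
from h import *
C=np.load("t5.npz")["C"]
for l,h,a0,a1,b0,b1 in[(200,208,-170,-120,-80,80),(131,140,-110,-60,-70,70),(107,116,-130,-95,-95,-70),(100,109,-130,-95,-12,12),(168,180,-205,-180,-30,30)]:
    g=(C[...,2]>l)&(C[...,2]<h)&(C[...,0]>a0)&(C[...,0]<a1)&(C[...,1]>b0)&(C[...,1]<b1);Q=C[g];print(l,len(Q),np.percentile(Q,[3,50,97],axis=0).round(1).tolist())
print(chest(np.array(get_obs()["tool_pos"])))
```

```text
200 530 [[-157.5, -75.3, 201.1], [-150.7, 1.5, 204.2], [-143.8, 75.2, 206.7]]
131 101 [[-88.2, -64.6, 132.3], [-86.6, 4.2, 135.6], [-85.0, 67.2, 138.2]]
107 33 [[-129.1, -81.1, 107.9], [-113.7, -78.6, 111.3], [-96.7, -76.8, 113.7]]
100 23 [[-128.3, -2.4, 102.9], [-112.7, -0.6, 105.5], [-96.7, 0.7, 107.3]]
168 146 [[-197.4, -27.9, 169.9], [-192.1, -1.3, 173.9], [-186.4, 28.4, 176.9]]
[-133.46657802  206.09995325   88.28340033]
```

apply_moves --series '[{"x":0,"y":0,"z":-5,"twist":0},{"x":0,"y":0,"z":-12,"twist":0},{"x":0,"y":0,"z":-22,"twist":0},{"x":0,"y":0,"z":-30,"twist":0},{"x":0,"y":0,"z":-35,"twist":0},{"x":-2,"y":0,"z":-35,"twist":0},{"x":-4,"y":0,"z":-33,"twist":0},{"x":-4,"y":0,"z":-25,"twist":0},{"x":-4,"y":0,"z":-13,"twist":0},{"x":-4,"y":0,"z":-5,"twist":0}]'

```text
t: 25.2
tool_pos: [537.0, -171.2, 304.4]
eef_rot: [[-0.955, 0.297, 0.003], [0.297, 0.955, -0.001], [-0.003, 0.0, -1.0]]
ft_force: [0.3, -0.3, -1.1]
grip_width: 41.8
finger_force: 30.6
```

apply_moves --series '[{"x":0,"y":-8,"z":0,"twist":0},{"x":0,"y":-18,"z":0,"twist":0},{"x":0,"y":-28,"z":0,"twist":0},{"x":0,"y":-35,"z":0,"twist":0},{"x":0,"y":-38,"z":0,"twist":0},{"x":0,"y":-38,"z":0,"twist":0},{"x":0,"y":-35,"z":0,"twist":0},{"x":0,"y":-25,"z":0,"twist":0},{"x":0,"y":-15,"z":0,"twist":0},{"x":0,"y":-6,"z":0,"twist":0}]'

```text
t: 26.2
tool_pos: [461.5, -407.3, 301.0]
eef_rot: [[-0.954, 0.3, -0.002], [0.3, 0.954, 0.001], [0.002, 0.0, -1.0]]
ft_force: [0.3, -0.1, -1.7]
grip_width: 41.5
finger_force: 30.6
```

Run:
```python
from h import *
print(chest(np.array(get_obs()["tool_pos"])))
p,d,m,T=shot("wrist");C=chest(world(d,m,T))
g=(C[...,2]>198)&(C[...,2]<210)&(C[...,0]>-170)&(C[...,0]<-130)&(abs(C[...,1])<85)&(d>0);Q=C[g];print("panel",len(Q),np.percentile(Q,[3,50,97],axis=0).round(1).tolist() if len(Q) else "")
print(chest(np.array(get_obs()["tool_pos"])))
cv2.imwrite("pics/w6.png",cv2.resize(p[...,::-1],(768,576),interpolation=cv2.INTER_CUBIC))
```

```text
[-117.73178835  -41.51254506  301.04408653]
panel 5001 [[-156.7, -79.9, 200.9], [-150.6, -0.4, 204.6], [-143.8, 79.3, 206.0]]
[-117.37656673  -41.25005582  301.22926537]
```

View pics/w6.png

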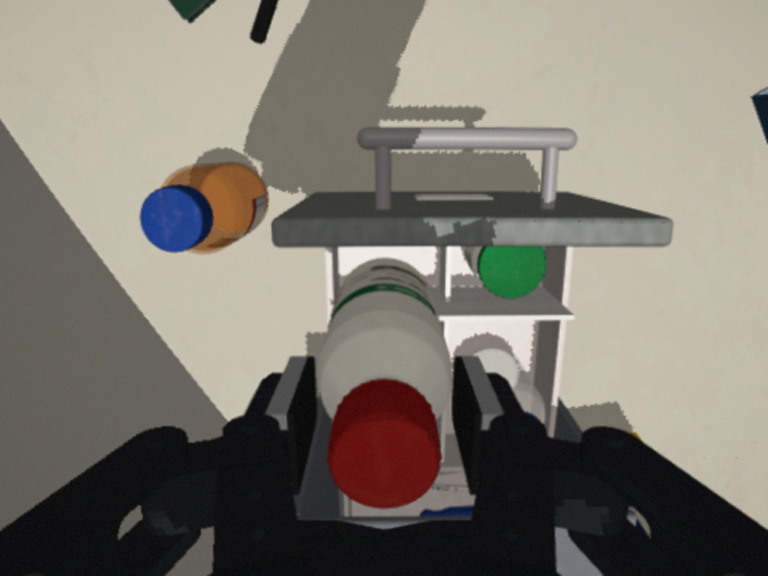

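The bottle hangs upright over the cell and the panel is where I measured it. Now I'll lower it.

apply_moves --series '[{"x":-2,"y":1,"z":6,"twist":0},{"x":0,"y":0,"z":14,"twist":0},{"x":0,"y":0,"z":20,"twist":0},{"x":0,"y":0,"z":22,"twist":0},{"x":0,"y":0,"z":22,"twist":0},{"x":0,"y":0,"z":20,"twist":0},{"x":0,"y":0,"z":16,"twist":0},{"x":0,"y":0,"z":10,"twist":0},{"x":0,"y":0,"z":6,"twist":0},{"x":0,"y":0,"z":3,"twist":0}]'

```text
t: 27.25
tool_pos: [465.9, -404.9, 162.7]
eef_rot: [[-0.955, 0.297, -0.0], [0.297, 0.955, 0.001], [0.0, 0.0, -1.0]]
ft_force: [0.4, -1.2, -0.4]
grip_width: 41.3
finger_force: 30.6
```

apply_moves --series '[{"x":0,"y":0,"z":1.5,"twist":0},{"x":0,"y":0,"z":1.5,"twist":0},{"x":0,"y":0,"z":1,"twist":0},{"x":0,"y":0,"z":0,"twist":0}]'

```text
t: 27.65
tool_pos: [465.5, -405.7, 159.3]
eef_rot: [[-0.955, 0.298, 0.0], [0.298, 0.955, -0.0], [-0.0, -0.0, -1.0]]
ft_force: [0.1, 0.6, -1.7]
grip_width: 41.1
finger_force: 30.6
```

apply_moves --series '[{"x":0,"y":0,"z":1.5,"twist":0},{"x":0,"y":0,"z":1.5,"twist":0},{"x":0,"y":0,"z":1,"twist":0},{"x":0,"y":0,"z":0,"twist":0}]'

```text
t: 28.05
tool_pos: [465.3, -405.5, 154.9]
eef_rot: [[-0.955, 0.298, -0.0], [0.298, 0.955, 0.0], [0.0, 0.0, -1.0]]
ft_force: [0.5, -0.4, -1.4]
grip_width: 40.9
finger_force: 30.6
```

apply_moves --series '[{"x":0,"y":0,"z":0.5,"twist":0},{"x":0,"y":0,"z":0.5,"twist":0},{"x":0,"y":0,"z":0,"twist":0}]'

```text
t: 28.35
tool_pos: [465.5, -405.7, 154.4]
eef_rot: [[-0.955, 0.298, 0.0], [0.298, 0.955, -0.0], [-0.0, -0.0, -1.0]]
ft_force: [-0.6, 1.0, 1.7]
grip_width: 41.5
finger_force: 30.9
```

The bottle is on the floor. Next is to release it, rise and check.

apply_moves --series '[{"x":0,"y":0,"z":0,"twist":0},{"x":0,"y":0,"z":0,"twist":0},{"x":0,"y":0,"z":0,"twist":0},{"x":0,"y":0,"z":0,"twist":0},{"x":0,"y":0,"z":-5,"twist":0},{"x":0,"y":0,"z":-15,"twist":0},{"x":0,"y":0,"z":-25,"twist":0},{"x":0,"y":0,"z":-25,"twist":0},{"x":0,"y":0,"z":-15,"twist":0},{"x":0,"y":0,"z":0,"twist":0}]' --gripper 0.35

```text
t: 29.35
tool_pos: [466.6, -406.8, 241.9]
eef_rot: [[-0.955, 0.298, 0.004], [0.298, 0.955, -0.003], [-0.005, -0.002, -1.0]]
ft_force: [0.0, -0.9, -0.6]
grip_width: 57.4
finger_force: 0.0
```

Run:
```python
from h import *
print(chest(np.array(get_obs()["tool_pos"])))
p,d,m,T=shot("wrist");C=chest(world(d,m,T));q=p.astype(int)
red=(q[...,0]>110)&(q[...,1]<60)&(q[...,2]<60)&(d>0)&(C[...,2]>165)&(C[...,2]<200);Q=C[red];t=Q[Q[:,2]>186];print("cap",len(Q),((t.max(0)+t.min(0))/2).round(1),t.max(0).round(1))
```

```text
[-113.11471305  -39.51530308  241.85096061]
cap 58 [-116.   -36.1  190.5] [-105.   -27.1  192. ]
```

The bottle stands upright, with its cap top at 191 mm. Now I'll close the fingers and go in front of the upper handle.

apply_moves --series '[{"x":12,"y":4,"z":-10,"twist":0},{"x":20,"y":8,"z":0,"twist":0},{"x":25,"y":10,"z":0,"twist":0},{"x":25,"y":10,"z":0,"twist":0},{"x":20,"y":8,"z":0,"twist":0},{"x":9,"y":0,"z":0,"twist":0},{"x":0,"y":0,"z":0,"twist":0},{"x":0,"y":0,"z":30,"twist":0},{"x":0,"y":0,"z":30,"twist":0},{"x":0,"y":0,"z":27,"twist":0}]' --gripper -1

```text
t: 30.4
tool_pos: [372.3, -335.2, 160.9]
eef_rot: [[-0.955, 0.298, 0.001], [0.298, 0.955, -0.001], [-0.001, -0.001, -1.0]]
ft_force: [-0.3, -0.8, -0.6]
grip_width: -0.4
finger_force: 0.0
```

apply_moves --series '[{"x":0,"y":0,"z":0,"twist":0},{"x":-2,"y":0,"z":0,"twist":0},{"x":-2,"y":0,"z":0,"twist":0},{"x":-2,"y":0,"z":0,"twist":0},{"x":-2,"y":0,"z":0,"twist":0},{"x":-2,"y":0,"z":0,"twist":0}]'

```text
t: 31.0
tool_pos: [381.4, -337.6, 162.8]
eef_rot: [[-0.955, 0.297, 0.001], [0.297, 0.955, -0.001], [-0.001, -0.0, -1.0]]
ft_force: [0.2, -0.2, -0.4]
grip_width: 0.1
finger_force: 0.0
```

apply_moves --series '[{"x":-1.5,"y":0,"z":0,"twist":0},{"x":-1.5,"y":0,"z":0,"twist":0},{"x":-2,"y":0,"z":0,"twist":0},{"x":-2,"y":0,"z":0,"twist":0},{"x":-2,"y":0,"z":0,"twist":0},{"x":-2,"y":0,"z":0,"twist":0},{"x":-2,"y":0,"z":0,"twist":0},{"x":-2,"y":0,"z":0,"twist":0},{"x":-2.5,"y":0,"z":0,"twist":0},{"x":-2.5,"y":0,"z":0,"twist":0}]'

```text
t: 32.0
tool_pos: [400.1, -343.3, 162.0]
eef_rot: [[-0.955, 0.298, -0.0], [0.298, 0.955, 0.0], [0.0, 0.0, -1.0]]
ft_force: [-1.7, 1.8, 0.4]
grip_width: -0.4
finger_force: 0.8
```

apply_moves --series '[{"x":-3,"y":0,"z":0,"twist":0},{"x":-3.5,"y":0,"z":0,"twist":0},{"x":-4,"y":0,"z":0,"twist":0},{"x":-4.5,"y":0,"z":0,"twist":0},{"x":-5,"y":0,"z":0,"twist":0},{"x":-5,"y":0,"z":0,"twist":0},{"x":-5,"y":0,"z":0,"twist":0},{"x":-5,"y":0,"z":0,"twist":0},{"x":-5,"y":0,"z":0,"twist":0},{"x":-5,"y":0,"z":0,"twist":0}]'

```text
t: 33.0
tool_pos: [443.4, -356.7, 162.1]
eef_rot: [[-0.955, 0.298, -0.0], [0.298, 0.955, 0.0], [0.0, 0.0, -1.0]]
ft_force: [-2.1, 1.4, -0.3]
grip_width: -0.3
finger_force: 0.9
```

apply_moves --series '[{"x":-5,"y":0,"z":0,"twist":0},{"x":-5,"y":0,"z":0,"twist":0},{"x":-5,"y":0,"z":0,"twist":0},{"x":-5,"y":0,"z":0,"twist":0},{"x":-5,"y":0,"z":0,"twist":0},{"x":-5,"y":0,"z":0,"twist":0},{"x":-5,"y":0,"z":0,"twist":0},{"x":-5,"y":0,"z":0,"twist":0},{"x":-4.5,"y":0,"z":0,"twist":0},{"x":-4,"y":0,"z":0,"twist":0}]'

```text
t: 34.0
tool_pos: [489.7, -371.2, 162.1]
eef_rot: [[-0.955, 0.297, 0.0], [0.297, 0.955, -0.0], [-0.0, 0.0, -1.0]]
ft_force: [-1.5, 1.6, 0.8]
grip_width: 0.2
finger_force: 0.9
```

```bash
cat > chk.py <<'E'
from h import *
o=get_obs();print(chest(np.array(o["tool_pos"])),o["ft_force"])
for n in ["scene","top"]:
    p,d,m,T=shot(n);C=chest(world(d,m,T));a,b,z=C[...,0],C[...,1],C[...,2]
    for nm,l,h,lo in[("uppertop",201,208,-170),("upper",90,200,-45),("lower",15,57,-45)]:
        for bb in(-1,1):
            g=(d>0)&(z>l)&(z<h)&(a>lo)&(a<-2)&(b*bb>60)&(b*bb<93);print(n,nm,bb,g.sum(),np.percentile(a[g],[10,50,90]).round(1) if g.any() else "")
    if n=="scene": cv2.imwrite("pics/end%d.png"%(o["t"]*100),cv2.resize(p[60:290,200:440,::-1],None,fx=2.6,fy=2.6,interpolation=cv2.INTER_CUBIC))
E
python3 chk.py
```

```text
[-101.57742718    1.32217438  162.07551371] [-1.47551996  1.61710537  0.75649297]
scene uppertop -1 72 [-51.2 -46.  -39.7]
scene uppertop 1 66 [-51.2 -46.6 -40.4]
scene upper -1 0 
scene upper 1 0 
scene lower -1 0 
scene lower 1 0 
top uppertop -1 0 
top uppertop 1 99 [-49.2 -43.9 -38. ]
top upper -1 0 
top upper 1 14 [-12.1  -8.1  -3.3]
top lower -1 0 
top lower 1 0
```

apply_moves --series '[{"x":-4,"y":0,"z":0,"twist":0},{"x":-4,"y":0,"z":0,"twist":0},{"x":-4,"y":0,"z":0,"twist":0},{"x":-4,"y":0,"z":0,"twist":0},{"x":-4,"y":0,"z":0,"twist":0},{"x":-3.5,"y":0,"z":0,"twist":0},{"x":-3,"y":0,"z":0,"twist":0},{"x":-2.5,"y":0,"z":0,"twist":0},{"x":-2,"y":0,"z":0,"twist":0},{"x":-1.5,"y":0,"z":0,"twist":0}]'

```text
t: 35.1
tool_pos: [520.3, -380.9, 162.0]
eef_rot: [[-0.955, 0.298, -0.0], [0.298, 0.955, -0.0], [0.0, -0.0, -1.0]]
ft_force: [-2.8, -1.1, 1.1]
grip_width: -0.1
finger_force: 0.8
```

apply_moves --series '[{"x":-1.5,"y":0,"z":0,"twist":0},{"x":-1,"y":0,"z":0,"twist":0},{"x":-1,"y":0,"z":0,"twist":0}]'

```text
t: 35.4
tool_pos: [523.6, -381.9, 162.0]
eef_rot: [[-0.955, 0.298, -0.0], [0.298, 0.955, 0.0], [0.0, 0.0, -1.0]]
ft_force: [-1.2, 0.1, 0.3]
grip_width: 0.1
finger_force: 0.8
```

apply_moves --series '[{"x":-1,"y":0,"z":0,"twist":0},{"x":-1,"y":0,"z":0,"twist":0}]'

```text
t: 35.6
tool_pos: [525.5, -382.5, 162.1]
eef_rot: [[-0.955, 0.298, -0.0], [0.298, 0.955, 0.0], [0.0, 0.0, -1.0]]
ft_force: [-1.5, -1.1, -0.3]
grip_width: -0.1
finger_force: 0.8
```

apply_moves --series '[{"x":-1,"y":0,"z":0,"twist":0},{"x":-1,"y":0,"z":0,"twist":0}]'

```text
t: 35.8
tool_pos: [526.5, -382.8, 162.0]
eef_rot: [[-0.955, 0.298, -0.002], [0.298, 0.955, 0.001], [0.002, 0.0, -1.0]]
ft_force: [-6.5, 1.4, 2.6]
grip_width: -0.3
finger_force: 2.7
```

One more millimetre to confirm the stop, then I'll retreat and check.

apply_moves --series '[{"x":-1,"y":0,"z":0,"twist":0},{"x":-0.5,"y":0,"z":0,"twist":0}]'

```text
t: 36.0
tool_pos: [526.6, -382.8, 162.0]
eef_rot: [[-0.955, 0.298, -0.004], [0.298, 0.955, 0.002], [0.005, 0.001, -1.0]]
ft_force: [-7.4, 2.7, 4.3]
grip_width: 0.3
finger_force: 4.1
```

apply_moves --series '[{"x":4,"y":0,"z":0,"twist":0},{"x":15,"y":0,"z":0,"twist":0},{"x":25,"y":0,"z":0,"twist":0},{"x":25,"y":20,"z":-20,"twist":0},{"x":25,"y":40,"z":-25,"twist":0},{"x":10,"y":45,"z":-25,"twist":0},{"x":0,"y":45,"z":-20,"twist":0},{"x":0,"y":45,"z":0,"twist":0},{"x":0,"y":30,"z":0,"twist":0},{"x":0,"y":10,"z":0,"twist":0}]'

```text
t: 37.0
tool_pos: [502.4, -128.4, 249.8]
eef_rot: [[-0.957, 0.291, 0.003], [0.291, 0.957, 0.002], [-0.002, 0.003, -1.0]]
ft_force: [-0.4, -1.1, 0.4]
grip_width: -0.2
finger_force: 0.0
```

```bash
python3 chk.py; ls pics
```

```text
[-161.71402566  236.90509063  249.82421929] [-0.44829717 -1.07245813  0.38037618]
scene uppertop -1 64 [-12.7  -8.2  -2.9]
scene uppertop 1 57 [-12.8  -8.   -3.5]
scene upper -1 336 [-13.7 -12.2 -10.7]
scene upper 1 325 [-13.9 -12.3 -10.7]
scene lower -1 101 [-13.3 -12.  -10.4]
scene lower 1 102 [-15. -13. -11.]
top uppertop -1 80 [-11.8  -7.6  -2.7]
top uppertop 1 86 [-12.4  -8.   -3.4]
top upper -1 184 [-12.6 -12.  -11.4]
top upper 1 184 [-13.3 -12.8 -12.3]
top lower -1 28 [-12.3 -12.  -11.3]
top lower 1 50 [-15.4 -13.8 -12.5]
end3400.png
end3700.png
s2.png
scene.png
t3.png
t5.png
top.png
w1.png
w2.png
w3.png
w6.png
```

Both panels read the same as when they were shut before. One last look before handing in.

View pics/end3700.png

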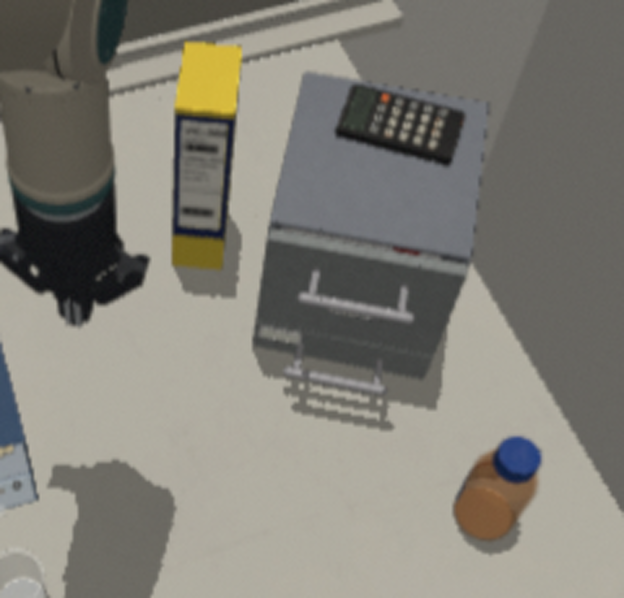

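Both drawers are shut. The red cap shows through the gap above the panel at (405,250), so the bottle is upright. The amber bottle and the beaker stand undisturbed, and the arm is clear.

```bash
python3 -c "
from station import *
print(hand_in())"
```

```text
the job is handed in; nothing more can be done
None
```

The white bottle is standing in the empty cell of the upper drawer, both drawers are fully shut, and the job was handed in at about 37 s; while I was lowering onto the upper handle, the gripper met something and the wrist force briefly read about 53 N, most likely a finger on the drawer front, but if the judge counts that as the gripper's body it is over the 40 N limit.

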